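# Index a specimen under the test head and set the sprung foot on it

### The arm

A 7-joint arm with a two-finger parallel gripper is mounted at the origin on the work surface. World frame = base frame: x ahead of the robot, y to its left, z up, the work surface at z = 0. Lengths are in m, angles in rad, forces in N, time in s.
With the tool pointing down it reaches from about 0.425 to 0.95 m from the base axis. Payload 4.7 kg.
Tool frame: the origin (TCP) lies at the very end of the fingers, on their centre line; the grasp point (between the pads) lies hold_point_z behind it (hold_point_z is the distance from the TCP to the grasp point, in m); z points along the fingers, y is the direction in which the jaws open and shut (so a half turn about z gives the same grasp; the last joint's range is limited). The gripper opens to 87 mm and grips with 3 to 60 N. Pads are 19 mm wide; open, the fingers measure 117 mm over their backs; the gripper's body (75 mm by 190 mm) begins 51 mm behind the grasp point.
Start: joints at [1.142, 0.469, -0.049, 1.532, 0.024, 1.141, -0.082], TCP at [0.263, -0.622, 0.202] pointing down, gripper open.
Joint ranges: [-2.59, 2.59], [-0.33, 1.99], [-1.39, 1.29], [0.1, 2.45], [-1.04, 4.18], [0.21, 1.99], [-2.66, 2.66]. Speed limits (rad/s): [2.57, 2.57, 3.14, 3.14, 3.14, 3.14, 3.14].

### API

Orientations are given as a rotation vector (axis times angle).
In Python, from bench import get_state, capture, close_job, hold_point_z gives the robot as it stands.
- The arm moves only by the tool servo_tool, never from a script. Its argument "steps" is one flat list of numbers, 7 for each row, row after row: the shift along the world's x, y, z in m, then the turn, a rotation vector about the world's x, y, z in degrees, then the finger opening in m, from 0 to 0.087. A call has 1 to 10 rows; each row shifts and turns the commanded pose from where the row before left it; what a row does not reach is not made up. A row lasts 1/8 s, in which the tool goes at most 62.5 mm and 10.7 degrees, less where a joint would pass 70% of its speed; a pose out of reach is approached as far as the arm can. A call with a gripper value outside its range is refused whole. The fingers move at their own pace and stop on an object; "newtons" is the grip in N (left out, the last holds). Time passes only in rows, so rows that do not move let the fingers close. It gives the time, the measured TCP pose, the force and the opening at its end, in the units of the state.
- get_state(): the state, without advancing time (a new reading comes with each control period).
- capture(name): name is "side" or "top" or "wrist"; returns a dict with "frame" (480x640x3 uint8, red, green, blue), "range_z" (480x640 float32, m along the optical axis (not along the pixel's ray), 0 where there is no reading), "fx", "fy", "cx", "cy" (pixels), "rvec" (rotation vector, rad) and "tvec" (3), from world to camera coordinates, as OpenCV has them. Camera axes: x right, y down, z forward; pixel columns grow to the right and rows downward; lengths in m; the calibration is good to about 2 mm. A picture is of the moment at which its call begins.
- close_job(): hands the job in, once; it reports no verdict.
The state is a dict: "time_s": time; "joint_positions": joint angles; "dq": joint speeds; "joint_efforts": joint torques, N m; "tcp_pos": TCP position; "tool_rot": TCP orientation; "force": force on the tool from outside, world axes, zero at the start; "wrist_torque": the same for the moment, N m; "grip_width": finger opening in m.
Only numpy, scipy, OpenCV 4.12 (cv2) and the standard library are available. Lean on these libraries where they do the work, as an engineer would, in place of code of your own. Each camera call takes 0.05 s, during which the arm holds its last target. There are 200 camera calls.

### The job

On the specimen test station, lift the head's small side lever so that the foot rises well clear, then push the carrier along its rail until it clicks into the next stop, where its specimen stub stands under the foot, and then lower the lever gently until the foot bears lightly on the stub, and let go. Stubs differ in height, so stop by feel: pressing the lever to the bottom would crush a tall one. Leave the spare stubs, the tweezers and the dish where they are.

Things in the scene. Friction and masses are not known exactly. Their poses are not given: they have to be found in the camera images.
- station: Fixed steel test station: a box 184 (x) by 398 (y) by 50 mm high with a perforated deck, a rail along y and in the middle a grey column (at x +60 mm, 50 by 36 mm) with a grey head (x -45 to +45, y -30 to +30, z 145 to 215 mm) over the rail. Origin: centre of the underside; z up; y along the rail, from the load stop towards the test stop. Deck 50 mm, rail lips 67 mm above the desk.
- station_axis (a point): Point on the rail straight below the foot (station x -20, y 0 mm, 62 mm above the desk). Axes as the station's.
- carrier: Aluminium carrier captive in the rail, 64 mm wide, 150 mm long, flat top 72 mm above the desk. Origin: underside, below the pocket's centre; axes as the station's. Slides along station y: origin at y -60 mm = load stop (start), y 0 = next stop, the test stop under the foot; it can overshoot by 37 mm. At each stop a spring ball drops into a 6 mm notch and holds it; breaking out takes about 8 N.
- carrier_fin (a point): Middle of the top edge of the carrier's upright push fin: a plate 12 mm thick (y), 28 mm wide (x) and 36 mm high above the carrier's flat top, 92 mm behind (-y) the pocket's centre. This point is 108 mm above the desk. Axes as the station's.
- lever (a joint): Angle (rad) of the lever on the head's +y side: 0 = lowest, 1.0 = highest, growing as the knob rises. It stays where it is left (about 2 N at the knob moves it). The foot rises 30 mm per rad.
- lever_pivot (a point): Axis of the lever's pivot: it turns about the station's x axis through this point (station x -20, y +36 mm, 165 mm above the desk). Axes as the station's.
- lever_knob (a point): Centre of the lever's black ball knob, 24 mm in diameter, 85 mm from the pivot. The lever is a 9 mm steel rod that points to the station's +y, 0.45 rad below level when the joint reads 0 and 0.55 rad above level when it reads 1.0.
- foot: The small round steel foot (16 mm in diameter) under the head. Origin: centre of its flat underside, 87 mm above the desk with the lever at 0 and 117 mm with the lever at 1. A spring behind it (5 N per mm) gives when it meets something.
- stub: Specimen stub, loose in the carrier's round pocket (10 mm deep, little play): a brass disc 36 mm in diameter, 16 mm high, with a round table 28 mm in diameter above it on a screw. The table's top is 28 to 40 mm above the underside, set differently each time and not reported. Origin: centre of the underside, 62 mm above the desk; z up.
- spare_a: A spare stub, 32 mm in diameter, 26 mm high, standing on the station's deck behind the rail. Leave it. Origin: centre of its underside.
- spare_b: A second spare stub like spare_a, on the deck beyond the head. Leave it. Origin: centre of its underside.
- tweezers: Steel tweezers, 118 mm long, lying on the desk in front of the station. Leave them. Origin: under their middle.
- dish: A closed glass dish, 64 mm in diameter and 16 mm high, on the desk behind the station. Leave it. Origin: centre of its underside.
There are look-alikes about, which are no part of the job. Leave any blue look-alike of the carrier alone. What is shaped like the stub but turquoise is not meant.

How it is judged:
By the outcome, as a careful person would: the job done as asked, in the order asked, and still so for the second after the job is handed in, with the robot touching nothing.
It also fails if it takes over 70 s, if anything falls off the work surface, if the arm or the gripper's body presses on something with over 40 N, if the wrist force passes 120 N, or if a joint passes its speed limit or range.

## Working session

There is one attempt and no reset: what is moved stays moved. The work goes in short steps, Python scripts to look and compute and a tool call to move; the robot and the scene stay as the last step left them, time stands still between calls to the robot, and variables do not carry over. Pictures are saved under pics/ and viewed, about 8 in all and at most 12, crops included, and the job is handed in when it is done.

Besides the shell and the picture viewer there is one more tool, called after "Call:" in YAML: its name, and indented under it one key for each argument. servo_tool: Moves the arm, as the interface text tells. Its arguments: {"type":"object","properties":{"steps":{"type":"array"},"newtons":{"type":"number"}},"required":["steps"]}

```bash
mkdir -p pics
cat > h.py <<'E'
import numpy as np, cv2, pickle
from bench import *
def snap(n,save):
    c=capture(n); pickle.dump(c,open(f'pics/{save}.pkl','wb'))
    cv2.imwrite(f'pics/{save}.png',c['frame'][:,:,::-1]); return c
def load(s): return pickle.load(open(f'pics/{s}.pkl','rb'))
def RT(c):
    return cv2.Rodrigues(np.array(c['rvec'],float))[0],np.array(c['tvec'],float).ravel()
def cloud(c):
    R,t=RT(c);z=c['range_z'].astype(float);v,u=np.mgrid[:480,:640]
    p=np.stack([(u-c['cx'])/c['fx']*z,(v-c['cy'])/c['fy']*z,z],-1)
    w=(p-t)@R; w[z<=0]=np.nan; return w
def plane(c,u,v,h):
    R,t=RT(c);d=R.T@np.array([(u-c['cx'])/c['fx'],(v-c['cy'])/c['fy'],1]);o=-R.T@t
    return o+d*(h-o[2])/d[2]
def proj(c,p):
    R,t=RT(c);q=R@np.array(p)+t;return q[0]/q[2]*c['fx']+c['cx'],q[1]/q[2]*c['fy']+c['cy']
E
python3 - <<'E'
from h import *
a=snap('top','t0');b=snap('side','s0')
for c in(a,b):
    R,t=RT(c);print(-R.T@t,R[2],c['fx'])
s=get_state();print(s,hold_point_z)
E
```

```text
[ 0.34522912 -0.1215642   1.08139469] [ 0.13721716  0.00625047 -0.99052127] 566.7849580047094
[0.12379817 0.35663721 0.85615126] [ 0.36015287 -0.49383623 -0.79146427] 506.2169888642898
{'time_s': 0.1, 'joint_positions': array([ 1.14213761,  0.46936361, -0.04861824,  1.53353369,  0.02411661,
        1.14099738, -0.08232334]), 'dq': array([-1.12504748e-04, -1.78891756e-03, -5.15135009e-06, -3.00858921e-03,
       -1.93982168e-03,  3.42644045e-03,  1.75330805e-04]), 'joint_efforts': array([ 6.45031378e-04, -5.09171534e+01, -8.10907781e-02, -2.36829454e+01,
       -6.14922401e-02,  3.44455778e-02,  3.98324300e-05]), 'tcp_pos': array([ 0.26251206, -0.62125937,  0.20061984]), 'tool_rot': array([-3.07740026e+00, -6.23485455e-01,  6.31004768e-04]), 'force': array([-0.14599027, -0.8687032 , -0.35665705]), 'wrist_torque': array([0.00333861, 0.0217659 , 0.01827324]), 'grip_width': 0.08697870646563984} 0.0187
```

View pics/t0.png

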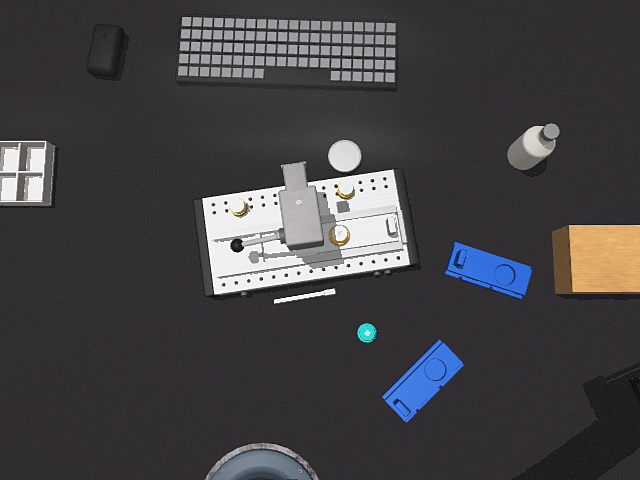

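View pics/s0.png

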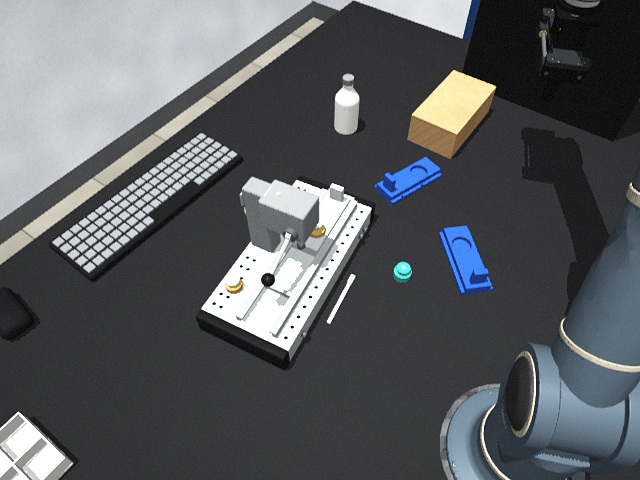

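The top view shows the station in the middle: knob at about (237,245), fin at about (392,225), the stub in the silver carrier at (340,234), and the head at (302,215). The candidates for the carrier are the silver one in the rail and two blue ones at (488,270) and (423,380). The blue ones and the turquoise stub at (367,333) are look-alikes, so the silver one with the brass stub is meant. In the side view the knob is at (268,280) and the fin at (336,192).

```bash
python3 - <<'E'
from h import *
a=load('t0');b=load('s0')
W=cloud(a);Ws=cloud(b)
def tri(ua,ub):
    A=[];B=[]
    for c,(u,v) in((a,ua),(b,ub)):
        R,t=RT(c);o=-R.T@t;d=R.T@np.array([(u-c['cx'])/c['fx'],(v-c['cy'])/c['fy'],1]);d/=np.linalg.norm(d)
        P=np.eye(3)-np.outer(d,d);A.append(P);B.append(P@o)
    return np.linalg.solve(sum(A),sum(B))
# knob: dark blob
def blob(c,x0,x1,y0,y1):
    m=(c['frame'][y0:y1,x0:x1].max(2)<45).astype(np.uint8)
    n,l,st,ce=cv2.connectedComponentsWithStats(m);i=1+np.argmax(st[1:,4]);return ce[i]+[x0,y0],st[i]
ka,sa=blob(a,225,250,234,256);kb,sb=blob(b,258,280,270,290);print(ka,sa,kb,sb)
print('knob',tri(ka,kb), W[245,237],Ws[280,268])
# deck plane
m=(W[...,2]>.044)&(W[...,2]<.056)
n,l,st,ce=cv2.connectedComponentsWithStats(m.astype(np.uint8))
mm=(W[...,2]>.04)&(W[...,2]<.3);mm[:150]=mm[:150]&True
n,l,st,ce=cv2.connectedComponentsWithStats(mm.astype(np.uint8))
i=l[225,320];print(st[i]);
P=W[(l==l[270,300])&(abs(W[...,2]-.05)<.006)];print(len(P),np.median(P[:,2]))
r=cv2.minAreaRect(P[:,:2].astype(np.float32)*1000);print('deck',r)
# fin
f=W[210:245,378:408].reshape(-1,3);f=f[(f[:,2]>.09)&(f[:,2]<.13)];print('fin',len(f),f.mean(0),cv2.minAreaRect((f[:,:2]*1000).astype(np.float32)))
h=W[150:260,260:340].reshape(-1,3);h=h[h[:,2]>.19];print('head',np.median(h[:,2]),cv2.minAreaRect((h[:,:2]*1000).astype(np.float32)))
h=Ws[150:280,230:330].reshape(-1,3);h=h[h[:,2]>.205];print('heads',np.median(h[:,2]),cv2.minAreaRect((h[:,:2]*1000).astype(np.float32)))
f=Ws[175:215,320:350].reshape(-1,3);f=f[(f[:,2]>.1)&(f[:,2]<.13)];print('fins',len(f),f.mean(0))
s=W[222:248,328:352].reshape(-1,3);s=s[(s[:,2]>.085)&(s[:,2]<.11)];print('stub',len(s),s.mean(0),np.percentile(s[:,2],[10,50,90]))
E
python3 -c "
import cv2
i=cv2.imread('pics/t0.png')[150:310,185:425];j=cv2.imread('pics/s0.png')[165:375,190:390]
cv2.imwrite('pics/c0.png',cv2.vconcat([cv2.resize(i,(480,320)),cv2.resize(j,(480,280*480//400))[:280]]))"
```

```text
[236.74747475 245.23232323] [ 6  5 13 13 99] [267.59615385 279.65384615] [  3   4  13  12 104]
knob [0.46569807 0.03304379 0.1341197 ] [0.46386477 0.03022991 0.14648902] [0.46128983 0.03738488 0.14283493]
[  193   161   226   136 21311]
12092 0.049791086696310806
deck ((502.91436767578125, -77.85910034179688), (183.93380737304688, 398.4338684082031), 8.811936378479004)
fin 132 [ 0.50439667 -0.23068359  0.10554373] ((505.0198059082031, -231.41676330566406), (27.647924423217773, 12.310325622558594), 9.946100234985352)
head 0.2146174041046498 ((524.394775390625, -74.5906753540039), (134.87527465820312, 60.070289611816406), 8.728178977966309)
heads 0.214616031627999 ((522.24658203125, -73.07174682617188), (129.71189880371094, 61.01778030395508), 9.537223815917969)
fins 90 [ 0.50466986 -0.22867242  0.10561452]
stub 188 [ 0.4916945  -0.14043973  0.09553693] [0.09326985 0.09544465 0.09795891]
```

View pics/c0.png

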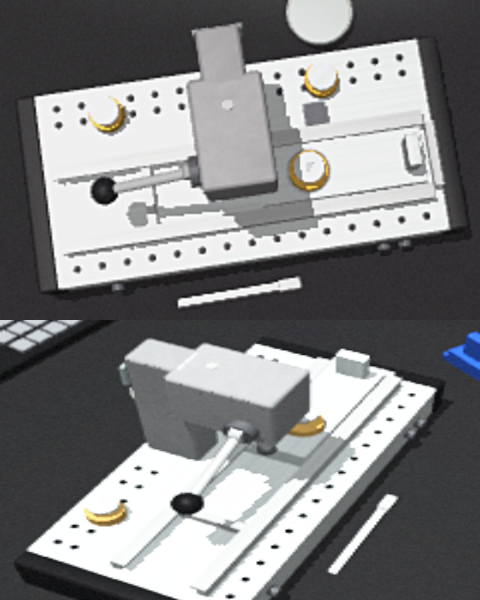

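The crop confirms the silver carrier with the upright fin (crop 415,150), the brass stub (308,170) and the black knob (103,190). The station is at (0.503,-0.078) with yaw about +8.8°. The triangulated knob position matches that geometry with the lever near 0.08.

I'll fly over the head to above the knob, with the jaws along station x.

Call:
servo_tool:
  steps: [0.02,0.04,0.02,0,0,5.5,0.05,0.03,0.046,0.02,0,0,5.5,0.05,0.03,0.046,0.02,0,0,5.5,0.05,0.03,0.046,0.01,0,0,5.5,0.05,0.03,0.046,0,0,0,5.5,0.05,0.03,0.046,0,0,0,5.5,0.05,0.027,0.05,0,0,0,5.0,0.05,0,0,0,0,0,0,0.05]
  newtons: 8

```text
time_s: 1.1
tcp_pos: [0.4624, -0.2962, 0.2716]
tool_rot: [-2.699, -1.605, -0.003]
force: [-0.1, -0.4, -0.1]
grip_width: 0.05
```

Call:
servo_tool:
  steps: [0,0.047,0,0,0,5.4,0.05,0.002,0.047,0,0,0,5.4,0.05,0.002,0.047,0,0,0,5.4,0.05,0.002,0.047,0,0,0,5.4,0.05,0.0,0.047,0,0,0,5.4,0.05,0,0.047,0,0,0,5.4,0.05,0,0.047,0,0,0,5.4,0.05,0,0,0,0,0,0,0.05,0,0,0,0,0,0,0.05]

```text
time_s: 2.22
tcp_pos: [0.4657, 0.0258, 0.2713]
tool_rot: [2.049, 2.381, -0.001]
force: [-0.2, 0.1, 0.5]
grip_width: 0.0501
```

```bash
cat > st.py <<'E'
from h import *
s=get_state();R=cv2.Rodrigues(s['tool_rot'])[0]
c,sn=np.cos(np.radians(8.8)),np.sin(np.radians(8.8));S=np.array([[c,-sn,0],[sn,c,0],[0,0,1]])
print(s['time_s'],'tcp',s['tcp_pos'].round(4),'station',(S.T@(s['tcp_pos']-[.503,-.078,0])).round(4),'F',s['force'].round(2),'w',s['grip_width'])
print('jaw deg',np.degrees(np.arctan2(R[1,1],R[0,1])),'z',R[:,2].round(4),'q',s['joint_positions'].round(2))
E
python3 st.py; python3 -c "
from h import *
c=snap('wrist','w0');W=cloud(c);m=(c['frame'].max(2)<45)&(W[...,2]>.11)&(W[...,2]<.2)
n,l,s,ce=cv2.connectedComponentsWithStats(m.astype(np.uint8))
for i in range(1,n):
  if s[i,4]>100:print(s[i],ce[i],plane(c,*ce[i],.134),np.nanmedian(W[l==i],0))"
```

```text
2.225 tcp [0.4657 0.0258 0.2713] station [-0.0209  0.1083  0.2713] F [-0.23  0.11  0.54] w 0.05013977002487286
jaw deg 8.585794953889586 z [-5.e-04 -7.e-04 -1.e+00] q [ 0.46  0.11 -0.65  1.88  0.07  1.17 -0.07]
[313 194  24  24 410] [324.60243902 205.92682927] [0.46444956 0.03345873 0.134     ] [0.46373161 0.03596469 0.14409135]
```

View pics/w0.png

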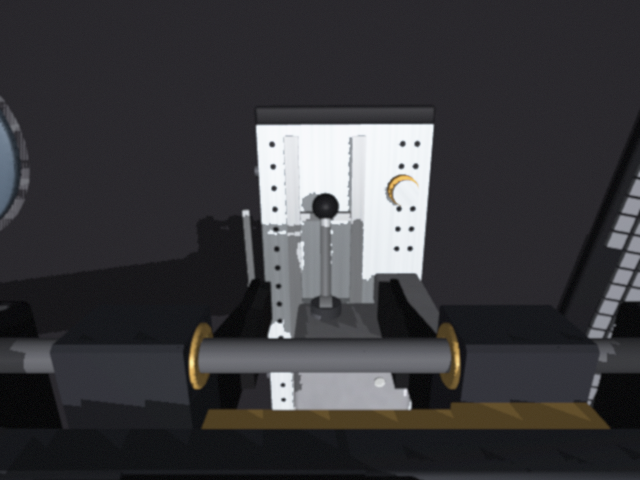

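The wrist view shows the knob at (324,206), straight ahead in station +y, giving (0.4645,0.0335). That agrees with the triangulation, so I'll descend and grip it.

Call:
servo_tool:
  steps: [-0.001,0.0075,-0.04,0,0,0,0.05,0,0,-0.04,0,0,0,0.05,0,0,-0.04,0,0,0,0.05,0,0,-0.026,0,0,0,0.05,0,0,-0.01,0,0,0,0.05,0,0,0,0,0,0,0.05,0,0,0,0,0,0,0.015,0,0,0,0,0,0,0.015,0,0,0,0,0,0,0.015]
  newtons: 8

```text
time_s: 3.4
tcp_pos: [0.4652, 0.0347, 0.1162]
tool_rot: [2.046, 2.383, 0.001]
force: [0.4, -0.3, -0.7]
grip_width: 0.0277
```

Call:
servo_tool:
  steps: [0,0,0,0,0,0,0.015,0,0,0,0,0,0,0.015,-0.0005,0.003,0.01,0,0,0,0.015,-0.0003,0.002,0.011,0,0,0,0.015,0,0.0006,0.01,0,0,0,0.015,0,-0.0006,0.01,0,0,0,0.015,0,0,0,0,0,0,0.015]

```text
time_s: 4.28
tcp_pos: [0.4645, 0.0397, 0.1576]
tool_rot: [2.046, 2.382, 0.002]
force: [-0.3, -0.2, -0.5]
grip_width: 0.0151
```

Run:
```python
from h import *
c=snap('side','s1')
a=c['frame'][150:350,180:400];cv2.imwrite('pics/s1c.png',cv2.resize(a,(660,600),interpolation=cv2.INTER_CUBIC)[:,:,::-1])
```

```text
(no output)
```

View pics/s1c.png

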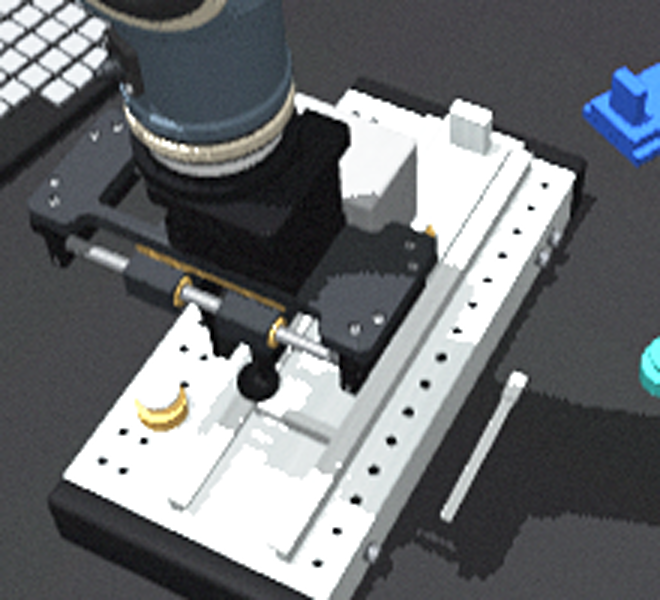

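The fingers slipped off the ball. The knob is now at crop (258,380) and hardly moved. I'll open, back off, relocate it, and grip harder and slower.

Call:
servo_tool:
  steps: [0,0,0.01,0,0,0,0.05,0,0,0.03,0,0,0,0.05,0,-0.006,0.05,0,0,0,0.05,0,-0.006,0.03,0,0,0,0.05,0,0,0,0,0,0,0.05]
  newtons: 25

```text
time_s: 4.95
tcp_pos: [0.4655, 0.0276, 0.2791]
tool_rot: [2.045, 2.379, 0.005]
force: [0.4, -0.5, -0.9]
grip_width: 0.0489
```

```bash
cat > knob.py <<'E'
from h import *
import sys
c=snap('wrist',sys.argv[1]);W=cloud(c);m=(c['frame'].max(2)<45)&(W[...,2]>.09)&(W[...,2]<.24)
n,l,s,ce=cv2.connectedComponentsWithStats(m.astype(np.uint8))
for i in range(1,n):
  if s[i,4]>100:
    p=np.nanpercentile(W[l==i][:,2],95);print(s[i],ce[i],'top z',p,plane(c,*ce[i],p-.012))
E
python3 knob.py w1; python3 st.py
```

```text
[312 193  25  24 432] [323.83333333 204.94444444] top z 0.16070778107889164 [0.46387076 0.03774658 0.14870778]
5.0 tcp [0.4643 0.0277 0.2773] station [-0.0221  0.1104  0.2773] F [-0.35 -0.03 -0.42] w 0.04914225238748941
jaw deg 8.678515329874323 z [ 1.7e-03 -2.0e-04 -1.0e+00] q [ 0.47  0.1  -0.66  1.88  0.07  1.18 -0.06]
```

```bash
cat > tri.py <<'E'
from h import *
def rays(*cs):
    A=[];B=[]
    for c,(u,v) in cs:
        R,t=RT(c);o=-R.T@t;d=R.T@np.array([(u-c['cx'])/c['fx'],(v-c['cy'])/c['fy'],1]);d/=np.linalg.norm(d)
        P=np.eye(3)-np.outer(d,d);A.append(P);B.append(P@o)
    return np.linalg.solve(sum(A),sum(B))
def dark(c,x0,x1,y0,y1):
    m=(c['frame'][y0:y1,x0:x1].max(2)<45).astype(np.uint8)
    n,l,st,ce=cv2.connectedComponentsWithStats(m);i=1+np.argmax(st[1:,4]);print(st[i]);return ce[i]+[x0,y0]
E
python3 - <<'E'
from tri import *
for w in('w0','w1'):
    c=load(w);W=cloud(c);m=(c['frame'].max(2)<45)&(W[...,2]>.09)
    m=m[185:225,300:350];z=W[185:225,300:350,2][m];print(w,np.percentile(z,[5,25,50,75,95,99]))
b=capture('side');k=dark(b,255,280,262,292);print(k,rays((b,k),(load('w1'),(323.83,204.94))))
print(rays((load('s0'),(267.6,279.65)),(load('w0'),(324.6,205.9))))
E
```

```text
w0 [0.13985021 0.14226818 0.14409135 0.14551251 0.14681879 0.14775316]
w1 [0.15354218 0.15597147 0.15788426 0.15918145 0.16070778 0.16154417]
[  4   9  14  13 101]
[266.00990099 277.17821782] [0.46385818 0.03827059 0.15038215]
[0.46443906 0.03475947 0.13803049]
```

Call:
servo_tool:
  steps: [-0.0005,0.0105,-0.04,0,0,0,0.05,0,0,-0.04,0,0,0,0.05,0,0,-0.04,0,0,0,0.05,0,0,-0.022,0,0,0,0.05,0,0,-0.009,0,0,0,0.05,0,0,0,0,0,0,0.015,0,0,0,0,0,0,0.015,0,0,0,0,0,0,0.015,0,0,0,0,0,0,0.015,0,0,0,0,0,0,0.015]
  newtons: 25

```text
time_s: 6.3
tcp_pos: [0.4644, 0.0383, 0.1262]
tool_rot: [2.045, 2.382, 0.003]
force: [1.6, 1.2, 0.6]
grip_width: 0.022
```

Call:
servo_tool:
  steps: [0,0.0008,0.004,0,0,0,0.015,0,0.0005,0.0045,0,0,0,0.015,0,0.0003,0.004,0,0,0,0.015,0,0.0001,0.0045,0,0,0,0.015,0,0,0.004,0,0,0,0.015,0,-0.0003,0.0045,0,0,0,0.015,0,0,0,0,0,0,0.015]

```text
time_s: 7.18
tcp_pos: [0.4641, 0.0395, 0.1518]
tool_rot: [2.046, 2.382, 0.001]
force: [3.5, -1.0, 0.0]
grip_width: 0.0207
```

Call:
servo_tool:
  steps: [0.0001,-0.0005,0.004,0,0,0,0.015,0.0001,-0.0008,0.0044,0,0,0,0.015,0.0001,-0.001,0.004,0,0,0,0.015,0.0002,-0.0011,0.0042,0,0,0,0.015,0.0002,-0.0014,0.004,0,0,0,0.015,0.0002,-0.0015,0.004,0,0,0,0.015,0.0003,-0.0018,0.004,0,0,0,0.015,0.0003,-0.0018,0.0038,0,0,0,0.015,0,0,0,0,0,0,0.015]

```text
time_s: 8.3
tcp_pos: [0.4652, 0.0295, 0.1838]
tool_rot: [2.047, 2.383, 0.001]
force: [1.1, 0.8, -1.0]
grip_width: 0.0147
```

Run:
```python
from h import *
c=snap('side','s2')
a=c['frame'][170:350,190:350];cv2.imwrite('pics/s2c.png',cv2.resize(a,(528,594),interpolation=cv2.INTER_CUBIC)[:,:,::-1])
```

```text
(no output)
```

View pics/s2c.png

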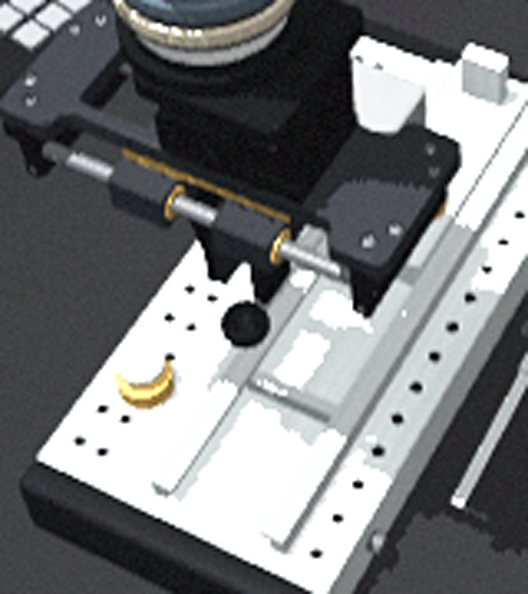

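It slipped again, but the knob (crop 246,325) rose further. I'll measure where it is now.

Call:
servo_tool:
  steps: [0,0,0.02,0,0,0,0.05,0,0,0.03,0,0,0,0.05,0,0,0.05,0,0,0,0.05,0,0,0,0,0,0,0.05,0,0,0,0,0,0,0.05]

```text
time_s: 8.98
tcp_pos: [0.4645, 0.0296, 0.2829]
tool_rot: [-2.046, -2.383, 0.001]
force: [-0.0, 0.4, -0.5]
grip_width: 0.0488
```

```bash
python3 knob.py w2; python3 st.py
python3 - <<'E'
from tri import *
b=capture('side');k=dark(b,245,285,245,290);print(k)
c=load('w2');W=cloud(c);m=((c['frame'].max(2)<45)&(W[...,2]>.09)&(W[...,2]<.24)).astype(np.uint8)
n,l,s,ce=cv2.connectedComponentsWithStats(m)
for i in range(1,n):
  if s[i,4]>150: print(ce[i],rays((b,k),(c,ce[i])))
E
```

```text
[312 201  28  27 529] [325.50283554 213.79017013] top z 0.1885639645500723 [0.46370346 0.03855515 0.17656396]
9.025 tcp [0.4642 0.0295 0.2824] station [-0.0219  0.1122  0.2824] F [ 0.24 -0.03  0.37] w 0.04891372224144881
jaw deg 8.709529082907885 z [-2.1e-03 -1.0e-04 -1.0e+00] q [ 0.47  0.1  -0.67  1.87  0.07  1.2  -0.07]
[ 12  17  14  13 106]
[264.04716981 268.49056604]
[325.50283554 213.79017013] [0.4638278  0.03922084 0.17758059]
```

The knob is at z≈0.177 (lever ≈0.58) and stays there. I'll take another grip with the ball higher on the pads and lift slowly along the arc.

Call:
servo_tool:
  steps: [-0.0005,0.009,-0.04,0,0,0,0.05,0,0,-0.04,0,0,0,0.05,0,0,-0.035,0,0,0,0.05,0,0,-0.0175,0,0,0,0.05,0,0,0,0,0,0,0.05,0,0,0,0,0,0,0.02,0,0,0,0,0,0,0.02,0,0,0,0,0,0,0.02,0,0,0,0,0,0,0.02]
  newtons: 30

```text
time_s: 10.2
tcp_pos: [0.4644, 0.0387, 0.1513]
tool_rot: [2.046, 2.383, -0.0]
force: [-1.3, 0.8, 0.4]
grip_width: 0.0226
```

Call:
servo_tool:
  steps: [0,-0.0003,0.003,0,0,0,0.02,0,-0.0004,0.003,0,0,0,0.02,0.0001,-0.0006,0.003,0,0,0,0.02,0.0001,-0.0007,0.003,0,0,0,0.02,0.0001,-0.0008,0.003,0,0,0,0.02,0,0,0,0,0,0,0.02]

```text
time_s: 10.95
tcp_pos: [0.4649, 0.0355, 0.1664]
tool_rot: [2.047, 2.383, -0.001]
force: [0.2, -2.2, -1.3]
grip_width: 0.0218
```

Call:
servo_tool:
  steps: [0.0001,-0.0009,0.003,0,0,0,0.02,0.0002,-0.001,0.003,0,0,0,0.02,0.0002,-0.0011,0.003,0,0,0,0.02,0.0002,-0.0012,0.003,0,0,0,0.02,0.0002,-0.0013,0.003,0,0,0,0.02,0.0002,-0.0014,0.003,0,0,0,0.02,0,0,0,0,0,0,0.02]

```text
time_s: 11.82
tcp_pos: [0.4659, 0.0284, 0.1843]
tool_rot: [2.047, 2.383, -0.001]
force: [0.5, -3.7, -3.3]
grip_width: 0.0216
```

Call:
servo_tool:
  steps: [0,0,0,0,0,0,0.05,0,0,0,0,0,0,0.05,0,0,0.03,0,0,0,0.05,0,0,0.04,0,0,0,0.05,0,0,0.03,0,0,0,0.05,0,0,0,0,0,0,0.05]

```text
time_s: 12.58
tcp_pos: [0.4674, 0.0305, 0.2865]
tool_rot: [2.043, 2.382, 0.007]
force: [-0.4, 0.8, -0.3]
grip_width: 0.0499
```

```bash
python3 knob.py w3; python3 st.py
```

```text
[307 222  30  31 679] [321.36082474 237.19145803] top z 0.21924233191765768 [0.46560289 0.02874517 0.20724233]
12.625 tcp [0.4662 0.03   0.2848] station [-0.0198  0.1124  0.2848] F [ 0.32 -0.16 -1.06] w 0.04970532812037397
jaw deg 8.76187236493892 z [ 2.1e-03  4.0e-04 -1.0e+00] q [ 0.48  0.1  -0.68  1.86  0.07  1.2  -0.07]
```

The lever is at about 0.97. Next I'll fly over to behind the fin with the fingers closed.

Call:
servo_tool:
  steps: [0.0073,-0.049,0,0,0,0,0,0.0073,-0.049,0,0,0,0,0,0.0073,-0.049,0,0,0,0,0,0.0073,-0.049,0,0,0,0,0,0.0073,-0.049,0,0,0,0,0,0.0073,-0.0485,0,0,0,0,0,0,0,0,0,0,0,0,0,0,0,0,0,0,0]

```text
time_s: 13.62
tcp_pos: [0.5094, -0.263, 0.2826]
tool_rot: [-2.043, -2.383, -0.001]
force: [-0.2, 0.4, 0.0]
grip_width: 0.0007
```

```bash
python3 st.py;python3 - <<'E'
from h import *
c=snap('wrist','w4');W=cloud(c)
m=(W[...,2]>.098)&(W[...,2]<.118)
n,l,s,ce=cv2.connectedComponentsWithStats(m.astype(np.uint8))
for i in range(1,n):
  if s[i,4]>60:print(s[i],ce[i],np.nanmedian(W[l==i],0))
E
```

```text
13.625 tcp [ 0.5094 -0.263   0.2826] station [-0.022  -0.1838  0.2826] F [-0.21  0.37  0.03] w 0.0006564542287617589
jaw deg 8.773773846108128 z [-0.0019  0.0025 -1.    ] q [ 0.78  0.28 -0.47  1.65  0.13  1.25  0.44]
[413   6  41   7 210] [432.79047619   9.3       ] [ 0.57233333 -0.08460799  0.10827354]
[311 164  30  14 407] [325.63636364 170.4987715 ] [ 0.50499548 -0.22973311  0.10876091]
```

View pics/w4.png

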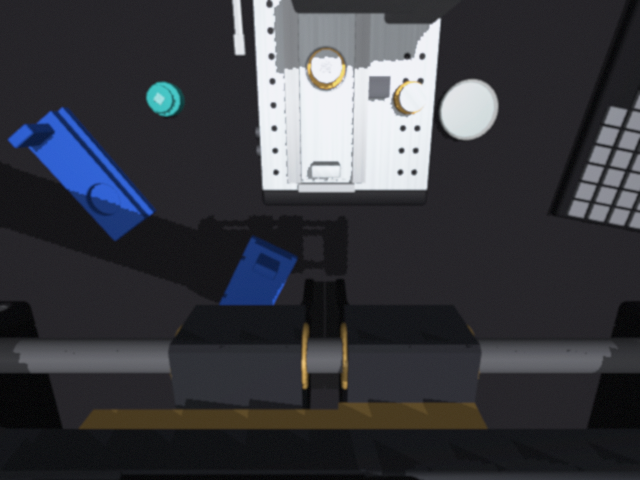

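The wrist view shows the fin at (326,170), the stub at (326,68) and the turquoise and blue look-alikes off the station. I'll check the stub's top height and that the space behind the fin is free.

Run:
```python
from h import *
c=load('w4');W=cloud(c)
for v in (166,171,176,180,184,187,190,195): print(v,W[v,326].round(4))
s=W[55:82,313:340].reshape(-1,3);s=s[s[:,2]>.086];print(len(s),np.median(s,0),np.percentile(s[:,2],[5,25,50,75,95]))
f=W[95:150,310:340,2];print('carrier top',np.nanmedian(f))
```

```text
166 [ 0.5046 -0.2256  0.1092]
171 [ 0.5053 -0.2301  0.1093]
176 [ 0.5061 -0.2348  0.1092]
180 [ 0.5083 -0.2482  0.0508]
184 [ 0.5086 -0.2503  0.0633]
187 [ 0.5091 -0.2536  0.0631]
190 [ 0.5096 -0.2566  0.0641]
195 [ 0.5109 -0.2648  0.0499]
674 [ 0.49164537 -0.14084394  0.09671002] [0.09535099 0.09614322 0.09671002 0.09725711 0.09819386]
carrier top 0.0730403575340711
```

Call:
servo_tool:
  steps: [0,0,-0.05,0,0,0,0,0,0,-0.05,0,0,0,0,0,0,-0.05,0,0,0,0,0,0,-0.02,0,0,0,0,0,0,0,0,0,0,0]

```text
time_s: 14.3
tcp_pos: [0.5087, -0.2622, 0.1126]
tool_rot: [-2.041, -2.383, 0.0]
force: [-0.1, -0.5, 0.3]
grip_width: 0.0003
```

Call:
servo_tool:
  steps: [0,0,-0.028,0,0,0,0,0,0,0,0,0,0,0,-0.0009,0.006,0,0,0,0,0,-0.0009,0.006,0,0,0,0,0,0,0,0,0,0,0,0,0,0,0,0,0,0,0]

```text
time_s: 15.05
tcp_pos: [0.5081, -0.2526, 0.0864]
tool_rot: [2.046, 2.383, 0.0]
force: [1.3, 0.1, 0.1]
grip_width: 0.0002
```

Call:
servo_tool:
  steps: [-0.00015,0.001,0,0,0,0,0,-0.00015,0.001,0,0,0,0,0,-0.00015,0.001,0,0,0,0,0,-0.00015,0.001,0,0,0,0,0,-0.00015,0.001,0,0,0,0,0,-0.00015,0.001,0,0,0,0,0]

```text
time_s: 15.8
tcp_pos: [0.5071, -0.2473, 0.086]
tool_rot: [2.046, 2.382, -0.001]
force: [0.5, -2.0, -1.5]
grip_width: 0.0005
```

```bash
python3 st.py
```

```text
15.8 tcp [ 0.5071 -0.2473  0.086 ] station [-0.0219 -0.1679  0.086 ] F [ 0.52 -2.02 -1.45] w 0.0005033670030868511
jaw deg 8.68479045483467 z [ 6.0e-04 -1.1e-03 -1.0e+00] q [ 0.71  0.46 -0.43  1.9   0.25  0.84  0.31]
```

Contact is at station y -0.168, so the push is 60 mm to about -0.108.

Call:
servo_tool:
  steps: [-0.0003,0.002,0,0,0,0,0,-0.0003,0.002,0,0,0,0,0,-0.0005,0.003,0,0,0,0,0,-0.0006,0.004,0,0,0,0,0,-0.0008,0.005,0,0,0,0,0,-0.0008,0.005,0,0,0,0,0,-0.0008,0.005,0,0,0,0,0,-0.0008,0.005,0,0,0,0,0,-0.0008,0.005,0,0,0,0,0,-0.0008,0.005,0,0,0,0,0]

```text
time_s: 17.05
tcp_pos: [0.5005, -0.2051, 0.086]
tool_rot: [2.046, 2.384, 0.0]
force: [1.4, -3.5, -0.5]
grip_width: 0.0005
```

Call:
servo_tool:
  steps: [-0.0006,0.004,0,0,0,0,0,-0.0005,0.003,0,0,0,0,0,-0.0005,0.003,0,0,0,0,0,-0.0003,0.002,0,0,0,0,0,-0.0003,0.002,0,0,0,0,0,0,0,0,0,0,0,0]

```text
time_s: 17.8
tcp_pos: [0.4979, -0.1902, 0.0858]
tool_rot: [-2.044, -2.383, -0.001]
force: [-0.0, 0.3, 0.7]
grip_width: 0.0009
```

```bash
python3 st.py
```

```text
17.8 tcp [ 0.4979 -0.1902  0.0858] station [-0.0222 -0.1101  0.0858] F [-0.05  0.25  0.69] w 0.0008896609381437778
jaw deg 8.747776386314479 z [-0.001   0.0015 -1.    ] q [ 0.64  0.41 -0.45  1.96  0.24  0.81  0.21]
```

The force dropped to zero at -0.110, which suggests it clicked in. I'll back off, rise and check.

Call:
servo_tool:
  steps: [0.0015,-0.01,0,0,0,0,0,0.006,-0.04,0,0,0,0,0,0,0,0.05,0,0,0,0,0,0,0.06,0,0,0,0,0.001,-0.005,0.06,0,0,0,0,0.001,-0.005,0.03,0,0,0,0,0,0,0,0,0,0,0]

```text
time_s: 18.68
tcp_pos: [0.509, -0.2527, 0.2887]
tool_rot: [2.045, 2.378, 0.002]
force: [-0.2, 0.1, -1.2]
grip_width: 0.0007
```

```bash
python3 st.py;python3 - <<'E'
from h import *
R8=np.radians(8.8);sy=np.array([-np.sin(R8),np.cos(R8)])
for nm in('wrist','top'):
    c=snap(nm,nm+'5');W=cloud(c)
    Y=(W[...,:2]-[.503,-.078])@sy; X=(W[...,:2]-[.503,-.078])@[np.cos(R8),np.sin(R8)]
    m=(W[...,2]>.1)&(W[...,2]<.116)&(abs(X+.02)<.03)&(Y<-.04)&(Y>-.2)
    print(nm,m.sum(),Y[m].min(),Y[m].max(),np.median(Y[m]))
E
```

```text
18.675 tcp [ 0.509  -0.2527  0.2887] station [-0.0208 -0.1736  0.2887] F [-0.22  0.14 -1.16] w 0.0006583746461029203
jaw deg 8.629479161333764 z [ 0.0048 -0.0022 -1.    ] q [ 0.77  0.26 -0.47  1.66  0.13  1.25  0.42]
wrist 423 -0.09785160157647545 -0.08636960763854606 -0.09163935418704079
top 111 -0.09884644971569014 -0.08662346127037408 -0.0926108307099636
```

The fin is at -92 mm in both views, so the carrier is seated at the test stop. Now above the knob with closed fingers.

Call:
servo_tool:
  steps: [-0.0073,0.047,0,0,0,0,0,-0.0073,0.047,0,0,0,0,0,-0.0073,0.047,0,0,0,0,0,-0.0073,0.047,0,0,0,0,0,-0.0073,0.047,0,0,0,0,0,-0.0073,0.047,0,0,0,0,0,0,0,0,0,0,0,0,0,0,-0.03,0,0,0,0,0,0,-0.02,0,0,0,0,0,0,0,0,0,0,0]

```text
time_s: 20.02
tcp_pos: [0.4621, 0.0293, 0.2335]
tool_rot: [-2.044, -2.379, 0.006]
force: [0.7, 0.3, 0.4]
grip_width: 0.0002
```

```bash
python3 st.py
```

```text
20.025 tcp [0.4621 0.0293 0.2335] station [-0.024   0.1123  0.2335] F [0.7  0.27 0.36] w 0.00022824312026016534
jaw deg 8.654156666291877 z [-6.e-03  2.e-04 -1.e+00] q [ 0.46  0.15 -0.67  1.94  0.1   1.1  -0.1 ]
```

Call:
servo_tool:
  steps: [0.003,0,-0.004,0,0,0,0,0,0,-0.004,0,0,0,0,0,0,-0.004,0,0,0,0,0,0,-0.004,0,0,0,0,0,0.001,-0.004,0,0,0,0,0,0.0015,-0.004,0,0,0,0,-0.0002,0.0015,-0.004,0,0,0,0,-0.0002,0.0015,-0.004,0,0,0,0,0,0,0,0,0,0,0]

```text
time_s: 21.15
tcp_pos: [0.4663, 0.0362, 0.2036]
tool_rot: [-2.046, -2.384, 0.001]
force: [0.8, 0.2, 0.5]
grip_width: 0.0003
```

```bash
python3 st.py
```

```text
21.15 tcp [0.4663 0.0362 0.2036] station [-0.0188  0.1184  0.2036] F [0.75 0.24 0.55] w 0.00027270733005494563
jaw deg 8.73392297220562 z [-6.e-04  1.e-04 -1.e+00] q [ 0.44  0.18 -0.68  1.97  0.13  1.03 -0.15]
```

Run:
```python
from h import *
c=snap('side','s6')
a=c['frame'][170:350,190:350];cv2.imwrite('pics/s6c.png',cv2.resize(a,(528,594),interpolation=cv2.INTER_CUBIC)[:,:,::-1])
```

```text
(no output)
```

View pics/s6c.png

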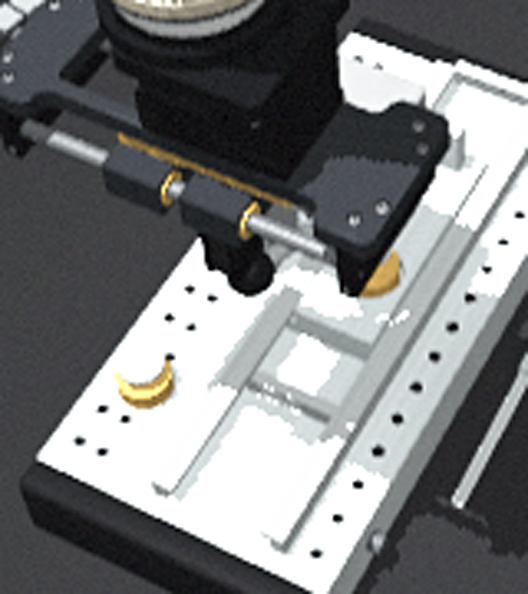

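The knob is at crop (251,270), about (266,252) in the full image, right at the fingertips. I'll compare it with the projections for lever poses.

Run:
```python
from tri import *
c=load('s6');k=dark(c,256,276,243,262);print(k)
R8=np.radians(8.8);S=np.array([[np.cos(R8),-np.sin(R8)],[np.sin(R8),np.cos(R8)]])
def K(j):
    a=j-.45;xy=S@[-.0205,.036+.085*np.cos(a)]+[.503,-.078];return [*xy,.165+.085*np.sin(a)]
for j in(.3,.585,.7,.76,.8,.9,.97,1):print(j,np.round(K(j),4),np.round(proj(c,K(j)),1))
```

```text
[  0   0  17  16 216]
[263.91666667 249.92592593]
0.3 [0.4644 0.0375 0.1523] [266. 276.]
0.585 [0.4643 0.0377 0.1764] [264.7 267.9]
0.7 [0.4646 0.0358 0.186 ] [264.8 263.7]
0.76 [0.4648 0.0344 0.1909] [264.9 261.3]
0.8 [0.465  0.0333 0.1941] [265.1 259.7]
0.9 [0.4655 0.0301 0.202 ] [265.8 255.3]
0.97 [0.4659 0.0273 0.2072] [266.4 252.1]
1 [0.4661 0.0261 0.2094] [266.7 250.7]
```

The knob is still at about 0.97, so the tip slid past on the +y side with almost no force. I'll rise and re-measure it.

Call:
servo_tool:
  steps: [0,0.003,0.03,0,0,0,0,0,0,0.04,0,0,0,0,0,0,0,0,0,0,0,0,0,0,0,0,0,0]

```text
time_s: 21.7
tcp_pos: [0.4663, 0.0388, 0.2736]
tool_rot: [-2.047, -2.383, 0.001]
force: [-0.2, -0.4, -0.9]
grip_width: 0.0006
```

```bash
python3 knob.py w7; python3 st.py
python3 - <<'E'
from tri import *
c=snap('side','s7');k=dark(c,250,280,240,285);print(k)
f=load('w7')['frame'][150:480,200:440];cv2.imwrite('pics/w7c.png',cv2.resize(f,(436,600))[:,:,::-1])
E
```

```text
[306 239  32  32 784] [321.64923469 254.34056122] top z 0.2193774605217795 [0.46561203 0.02874527 0.20737746]
21.75 tcp [0.4659 0.0387 0.2732] station [-0.0188  0.121   0.2732] F [-0.52 -0.24  0.91] w 0.0009262435038209913
jaw deg 8.698828037309987 z [-1.5e-03 -3.0e-04 -1.0e+00] q [ 0.46  0.11 -0.68  1.87  0.08  1.18 -0.1 ]
[  9   5  14  14 147]
[265.39455782 251.95238095]
```

View pics/w7c.png

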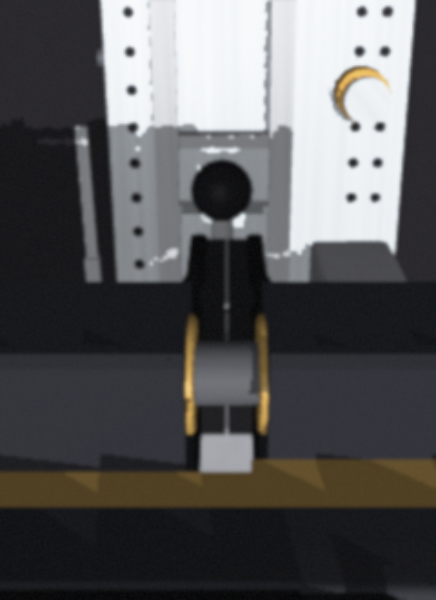

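Run:
```python
from h import *
c=load('w7');W=cloud(c)
for v in (274,278,281,284,288,295,305,320,340):
    print(v,[W[v,u].round(4) for u in (312,322,334)])
R,t=RT(c);print('cam',-R.T@t, proj(c,[.4659,.0387,.2732]), 'fx',c['fx'])
```

```text
274 [array([ 0.4652, -0.0463,  0.073 ]), array([0.4683, 0.0125, 0.204 ]), array([ 0.489 , -0.0426,  0.0731])]
278 [array([ 0.4659, -0.0508,  0.0735]), array([0.4689, 0.0081, 0.201 ]), array([ 0.4898, -0.0476,  0.0726])]
281 [array([0.4587, 0.0498, 0.2989]), array([0.4694, 0.0052, 0.2001]), array([ 0.4903, -0.0507,  0.0736])]
284 [array([0.4588, 0.0497, 0.3018]), array([0.4635, 0.0485, 0.2978]), array([0.4689, 0.0496, 0.2984])]
288 [array([0.4589, 0.0499, 0.3062]), array([0.4634, 0.0492, 0.3034]), array([0.4688, 0.0495, 0.3024])]
295 [array([0.4592, 0.0491, 0.3113]), array([0.4635, 0.0489, 0.3097]), array([0.4686, 0.0497, 0.3097])]
305 [array([0.4595, 0.0487, 0.3194]), array([0.4636, 0.0486, 0.318 ]), array([0.4685, 0.0492, 0.3177])]
320 [array([0.4599, 0.0482, 0.33  ]), array([0.4636, 0.0487, 0.3299]), array([0.4682, 0.0492, 0.3297])]
340 [array([0.4581, 0.0716, 0.3789]), array([0.4605, 0.0719, 0.3789]), array([0.4632, 0.0727, 0.3794])]
cam [0.45324851 0.12320481 0.45777273] (np.float64(324.0847567084959), np.float64(281.31388067962456)) fx 381.7374111503135
```

The visible finger faces end at z≈0.298, about 25 mm above the TCP line, so the tips are tapered or effectively shorter than the TCP. That explains both the slips and the missing contact. I'll centre over the knob and feel downwards in small steps.

Call:
servo_tool:
  steps: [-0.0003,-0.01,-0.02,0,0,0,0,0,0,-0.03,0,0,0,0,0,0,-0.009,0,0,0,0,0,0,0,0,0,0,0]

```text
time_s: 22.3
tcp_pos: [0.4659, 0.0292, 0.2145]
tool_rot: [-2.045, -2.383, 0.001]
force: [0.3, -0.9, -0.5]
grip_width: 0.0006
```

Call:
servo_tool:
  steps: [0,0,-0.003,0,0,0,0,0,0,-0.003,0,0,0,0,0,0,-0.003,0,0,0,0,0,0,-0.003,0,0,0,0]

```text
time_s: 22.8
tcp_pos: [0.4663, 0.029, 0.2029]
tool_rot: [2.046, 2.383, 0.0]
force: [-1.0, -0.9, 0.8]
grip_width: 0.0003
```

```bash
python3 st.py
python3 - <<'E'
from tri import *
c=snap('side','s8');k=dark(c,250,280,246,285);print(k)
a=c['frame'][210:290,220:310];cv2.imwrite('pics/s8c.png',cv2.resize(a,(630,560),interpolation=cv2.INTER_CUBIC)[:,:,::-1])
E
```

```text
22.8 tcp [0.4663 0.029  0.2029] station [-0.0198  0.1114  0.2029] F [-0.97 -0.92  0.81] w 0.00034395451380751405
jaw deg 8.704001821143002 z [ 4.e-04  0.e+00 -1.e+00] q [ 0.45  0.18 -0.67  1.98  0.13  1.03 -0.13]
[  6   0  17  13 166]
[264.78313253 251.41566265]
```

View pics/s8c.png

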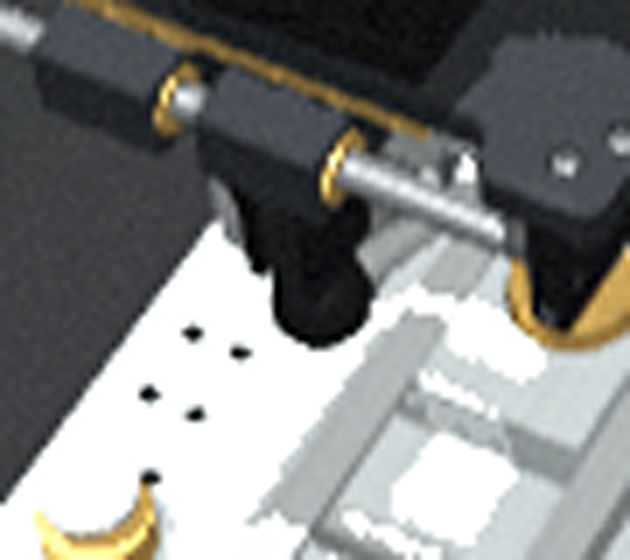

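The side crop shows the fingertips just above the ball (ball at crop 322,305) and the lever not moved. So the finger ends sit about 16 mm or more above the reported TCP. I'll keep feeling downward.

Call:
servo_tool:
  steps: [0,0.0005,-0.002,0,0,0,0,0,0.0005,-0.002,0,0,0,0,0,0.0005,-0.002,0,0,0,0]

```text
time_s: 23.22
tcp_pos: [0.4663, 0.0307, 0.197]
tool_rot: [-2.046, -2.384, -0.0]
force: [-1.2, 0.1, 2.0]
grip_width: 0.0006
```

Call:
servo_tool:
  steps: [0,0.0005,-0.002,0,0,0,0,0,0.0005,-0.002,0,0,0,0,0,0.0005,-0.002,0,0,0,0]

```text
time_s: 23.6
tcp_pos: [0.4665, 0.0323, 0.191]
tool_rot: [2.046, 2.384, 0.001]
force: [-0.6, 1.4, 1.5]
grip_width: 0.0003
```

Call:
servo_tool:
  steps: [0,0.0005,-0.002,0,0,0,0,0,0.0005,-0.002,0,0,0,0,0,0.0005,-0.002,0,0,0,0]

```text
time_s: 23.98
tcp_pos: [0.4663, 0.0335, 0.1848]
tool_rot: [2.046, 2.384, 0.0]
force: [0.0, 0.6, 1.6]
grip_width: 0.0004
```

```bash
python3 st.py
python3 - <<'E'
from tri import *
c=snap('side','s9');k=dark(c,250,280,250,285);print(k)
m=c['frame'][240:290,250:282].max(2)<45
print([ (240+i,int(r.sum())) for i,r in enumerate(m)])
E
```

```text
23.975 tcp [0.4663 0.0335 0.1848] station [-0.0192  0.1158  0.1848] F [0.01 0.61 1.57] w 0.0004496008363174662
jaw deg 8.702592124811023 z [ 1.e-04  0.e+00 -1.e+00] q [ 0.43  0.21 -0.67  2.    0.15  0.99 -0.16]
[  4   0  18  17 226]
[263.24778761 256.86283186]
[(240, 5), (241, 7), (242, 8), (243, 10), (244, 13), (245, 12), (246, 10), (247, 9), (248, 13), (249, 16), (250, 18), (251, 17), (252, 16), (253, 15), (254, 15), (255, 15), (256, 16), (257, 14), (258, 13), (259, 14), (260, 16), (261, 14), (262, 13), (263, 12), (264, 10), (265, 8), (266, 2), (267, 0), (268, 0), (269, 0), (270, 0), (271, 0), (272, 0), (273, 0), (274, 0), (275, 0), (276, 0), (277, 0), (278, 0), (279, 0), (280, 0), (281, 0), (282, 0), (283, 0), (284, 0), (285, 0), (286, 0), (287, 0), (288, 0), (289, 0)]
```

Contact began at TCP z≈0.198. The lever is now at about 0.8 and tracks TCP z + 9 mm. I'll continue gently.

Call:
servo_tool:
  steps: [0,0.0007,-0.0025,0,0,0,0,0,0.0007,-0.0025,0,0,0,0,0,0.0007,-0.0025,0,0,0,0,-0.0002,0.0006,-0.0025,0,0,0,0,-0.0002,0.0006,-0.0025,0,0,0,0,-0.0003,0.0005,-0.0025,0,0,0,0,-0.0003,0.0003,-0.0025,0,0,0,0]

```text
time_s: 24.9
tcp_pos: [0.4654, 0.0376, 0.1674]
tool_rot: [2.046, 2.383, 0.001]
force: [0.7, 1.2, 1.7]
grip_width: 0.0003
```

Call:
servo_tool:
  steps: [-0.0003,0.0001,-0.0015,0,0,0,0,-0.0003,0.0001,-0.0015,0,0,0,0,0,0,-0.0015,0,0,0,0]

```text
time_s: 25.28
tcp_pos: [0.4647, 0.0378, 0.1629]
tool_rot: [2.046, 2.384, 0.0]
force: [-0.1, -0.1, 1.1]
grip_width: 0.0004
```

Call:
servo_tool:
  steps: [0,0,-0.0015,0,0,0,0,0,0,-0.0015,0,0,0,0,0,0,-0.0015,0,0,0,0]

```text
time_s: 25.65
tcp_pos: [0.4646, 0.0378, 0.1583]
tool_rot: [-2.046, -2.384, 0.0]
force: [-0.4, 0.9, 0.7]
grip_width: 0.0009
```

```bash
cat > lev.py <<'E'
from tri import *
c=capture('side')
R8=np.radians(8.8);S=np.array([[np.cos(R8),-np.sin(R8)],[np.sin(R8),np.cos(R8)]])
def K(j):
    a=j-.45;xy=S@[-.0205,.036+.085*np.cos(a)]+[.503,-.078];return [*xy,.165+.085*np.sin(a)]
m=c['frame'][245:300,255:282].max(2)<45
rows=[245+i for i,r in enumerate(m) if r.sum()>=4];bot=rows[-1]
js=np.linspace(0,1,101);pv=np.array([proj(c,K(j))[1] for j in js])
print('ball bottom',bot,'lever est',js[np.argmin(abs(pv-(bot-6)))])
E
python3 lev.py; python3 st.py
```

```text
ball bottom 277 lever est 0.49
25.7 tcp [0.4645 0.0377 0.1582] station [-0.0204  0.1203  0.1582] F [ 0.05 -0.4   1.1 ] w 0.00038363554456680344
jaw deg 8.705509060607481 z [-4.e-04 -0.e+00 -1.e+00] q [ 0.41  0.24 -0.67  2.03  0.18  0.93 -0.2 ]
```

```bash
cat > avg.py <<'E'
from h import *
f=[];z=[]
for i in range(8):
    capture('top');s=get_state();f.append(s['force']);z.append(s['tcp_pos'])
print(s['time_s'],'F',np.mean(f,0).round(2),'sd',np.std(f,0).round(2),'tcp',np.mean(z,0).round(4))
E
python3 avg.py
```

```text
26.1 F [ 0.21  0.07 -0.35] sd [0.42 0.36 0.46] tcp [0.4645 0.0376 0.1583]
```

Call:
servo_tool:
  steps: [0,0,-0.0015,0,0,0,0,0,0,-0.0015,0,0,0,0,0,0,-0.0015,0,0,0,0,0,0,-0.0015,0,0,0,0]

```text
time_s: 26.6
tcp_pos: [0.4648, 0.038, 0.1524]
tool_rot: [2.046, 2.384, 0.001]
force: [-0.9, 0.4, 1.0]
grip_width: 0.0005
```

Call:
servo_tool:
  steps: [0,0,-0.0015,0,0,0,0,0,0,-0.0015,0,0,0,0,0,0,-0.001,0,0,0,0]

```text
time_s: 26.98
tcp_pos: [0.4647, 0.0379, 0.1484]
tool_rot: [2.046, 2.384, 0.0]
force: [-0.4, 1.3, 1.2]
grip_width: 0.0006
```

```bash
python3 avg.py; python3 lev.py
```

```text
27.375 F [-0.02  0.1   0.55] sd [0.39 0.69 0.43] tcp [0.4646 0.0377 0.1484]
ball bottom 280 lever est 0.38
```

Call:
servo_tool:
  steps: [0,0,-0.001,0,0,0,0,0,0,-0.001,0,0,0,0]

```text
time_s: 27.68
tcp_pos: [0.4646, 0.0377, 0.1464]
tool_rot: [2.046, 2.384, -0.0]
force: [-0.4, 0.1, 1.1]
grip_width: 0.0004
```

Call:
servo_tool:
  steps: [0,0,-0.001,0,0,0,0,0,0,-0.001,0,0,0,0]

```text
time_s: 27.92
tcp_pos: [0.4646, 0.0378, 0.1444]
tool_rot: [2.046, 2.384, -0.0]
force: [-0.6, -0.5, 1.8]
grip_width: 0.0002
```

Call:
servo_tool:
  steps: [0,0,-0.001,0,0,0,0]

```text
time_s: 28.05
tcp_pos: [0.4646, 0.0378, 0.1434]
tool_rot: [-2.046, -2.384, 0.0]
force: [-1.0, 0.1, 0.8]
grip_width: 0.0002
```

```bash
python3 avg.py; python3 lev.py
python3 - <<'E'
from h import *
c=snap('side','s10');a=c['frame'][200:290,240:340];cv2.imwrite('pics/s10c.png',cv2.resize(a,(660,594),interpolation=cv2.INTER_CUBIC)[:,:,::-1])
E
```

```text
28.45 F [-0.12 -0.11  0.09] sd [0.52 0.44 0.61] tcp [0.4647 0.0379 0.1434]
ball bottom 281 lever est 0.34
```

View pics/s10c.png

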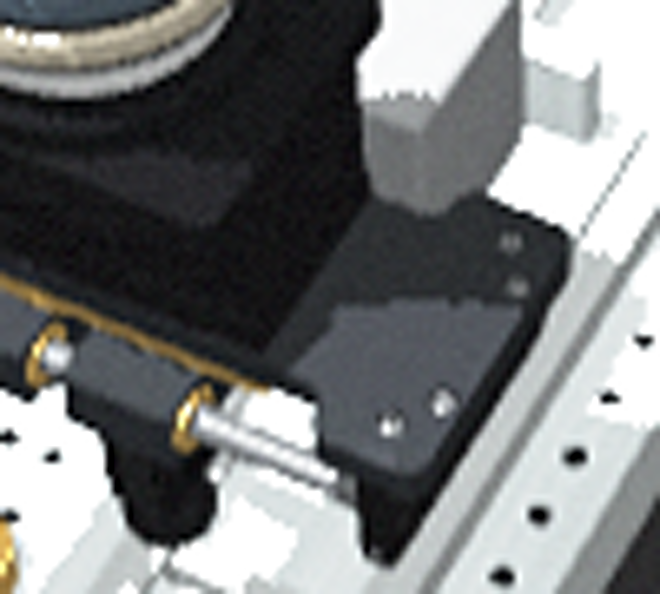

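The gripper hides the foot from this camera, so the force has to decide. I'll go on 1 mm at a time.

Call:
servo_tool:
  steps: [0,0,-0.001,0,0,0,0]

```text
time_s: 28.68
tcp_pos: [0.4647, 0.0379, 0.1426]
tool_rot: [2.046, 2.384, 0.0]
force: [-0.2, -0.2, 1.1]
grip_width: 0.0005
```

Call:
servo_tool:
  steps: [0,0,-0.001,0,0,0,0]

```text
time_s: 28.8
tcp_pos: [0.4648, 0.0378, 0.1416]
tool_rot: [2.046, 2.383, 0.0]
force: [-1.2, -0.6, 1.2]
grip_width: 0.0002
```

Call:
servo_tool:
  steps: [0,0,-0.001,0,0,0,0]

```text
time_s: 28.92
tcp_pos: [0.4648, 0.0378, 0.1406]
tool_rot: [2.046, 2.383, 0.0]
force: [-0.3, -0.2, 1.5]
grip_width: 0.0004
```

```bash
python3 avg.py; python3 lev.py
```

```text
29.325 F [-0.16 -0.4   1.3 ] sd [0.36 0.57 0.56] tcp [0.4647 0.0378 0.1405]
ball bottom 282 lever est 0.3
```

Call:
servo_tool:
  steps: [0,0,-0.001,0,0,0,0]

```text
time_s: 29.5
tcp_pos: [0.4648, 0.0378, 0.1396]
tool_rot: [2.046, 2.383, 0.0]
force: [-0.3, -0.8, 2.6]
grip_width: 0.0003
```

```bash
python3 avg.py
```

```text
29.9 F [-0.38 -0.72  2.18] sd [0.31 0.41 0.47] tcp [0.4647 0.0378 0.1395]
```

Call:
servo_tool:
  steps: [0,0,-0.001,0,0,0,0]

```text
time_s: 30.02
tcp_pos: [0.4648, 0.0377, 0.1386]
tool_rot: [2.046, 2.383, 0.0]
force: [-0.2, -1.8, 4.3]
grip_width: 0.0007
```

```bash
python3 avg.py; python3 lev.py
```

```text
30.425 F [-0.2  -0.89  3.07] sd [0.46 0.33 0.49] tcp [0.4647 0.0377 0.1385]
ball bottom 282 lever est 0.3
```

The holding force now climbs steadily: 0.1, 1.3, 2.2, then 3.1 N, at about 0.9 N per mm. That means the foot is bearing on the stub, with roughly 1 mm of spring travel. I'll stop here and rise straight up slowly.

Call:
servo_tool:
  steps: [0,0,0.001,0,0,0,0,0,0,0.001,0,0,0,0,0,0,0.002,0,0,0,0,0,0,0.004,0,0,0,0,0,0,0.02,0,0,0,0,0,0,0.05,0,0,0,0,0,0,0.05,0,0,0,0,0,0.02,0.03,0,0,0,0,0,0,0,0,0,0,0]

```text
time_s: 31.6
tcp_pos: [0.466, 0.0598, 0.2992]
tool_rot: [2.041, 2.383, 0.007]
force: [0.7, 0.5, 0.7]
grip_width: 0.0004
```

Call:
servo_tool:
  steps: [0,0.05,0,0,0,0,0,0,0.05,0,0,0,0,0,0,0.05,0,0,0,0,0,0,0,0,0,0,0,0]

```text
time_s: 32.1
tcp_pos: [0.4629, 0.2114, 0.2953]
tool_rot: [-2.035, -2.389, 0.001]
force: [0.0, -0.1, 0.4]
grip_width: 0.0005
```

```bash
python3 lev.py; python3 avg.py
python3 - <<'E'
from tri import *
c=snap('side','s11');t=snap('top','t11')
k=dark(c,255,282,262,295);ka=dark(t,222,252,232,256);p=rays((c,k),(t,ka));print('knob',p,'lever',.45+np.arcsin((p[2]-.165)/.085))
k0=dark(load('s0'),258,280,270,290);a0=dark(load('t0'),225,250,234,256);q=rays((load('s0'),k0),(load('t0'),a0));print('start',q)
a=c['frame'][190:310,230:350];cv2.imwrite('pics/s11c.png',cv2.resize(a,(600,600),interpolation=cv2.INTER_CUBIC)[:,:,::-1])
E
```

```text
ball bottom 282 lever est 0.3
32.55 F [ 0.02 -0.08 -0.17] sd [0.58 0.72 0.34] tcp [0.4648 0.2064 0.2959]
[  4   9  14  13 113]
[ 5  6 13 14 94]
knob [0.46494544 0.03649449 0.14740342] lever 0.24147345091754657
[  3   4  13  12 104]
[ 6  5 13 13 99]
start [0.46569807 0.03304379 0.1341197 ]
```

View pics/s11c.png

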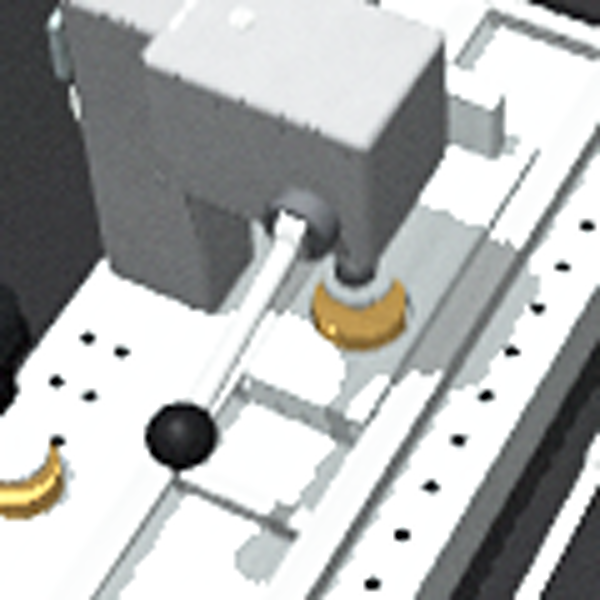

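The last crop shows the foot (355,275) resting on the stub's table (360,300), the lever staying where I left it with the knob at (181,436), and the gripper well clear.

```bash
python3 -c "
from bench import *
close_job()"
```

```text
the job is handed in; nothing more can be done
```

I lifted the lever, pushed the carrier to its test stop, lowered the foot until it bore lightly on the stub, let go, and handed the job in at about 32.6 s. The gripper was clear of everything at the end.

- **Lever up:** it reached about 0.97, putting the foot near 116 mm. My first two grips slipped off the knob partway. The finger ends turned out to sit about 2 cm above the reported TCP, so I gripped the ball further up for the third lift.
- **Carrier:** I pushed it 60 mm by the fin. Afterwards the fin measured −92 mm in both the wrist and top cameras, which matches the test stop. I did not measure it again after lowering the lever.
- **Lever down:** my first press missed the knob and had to be redone. On the second, the holding force at the knob rose from about 0.1 N to 1.3, 2.2 and 3.1 N over the last few millimetres, and I stopped there. I estimate the foot spring is compressed about 1 mm, or roughly 6 N.
- **Final check:** the lever stayed put after release and the picture shows the foot on the stub. The two estimates of the lever angle disagree slightly: 0.24 by triangulation and 0.30 from the side view. The stub's measured height of about 96 mm predicted contact at 0.29.
- **Other objects:** I did not touch the spare stubs, tweezers, dish or look-alikes. I did not re-measure where they were at the end.

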